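# Turn the cover plate over with the bench spatula

### The job

Pick up the spatula from the rack, slide its blade under the cover plate on the wooden turning stand, and with a sideways turn of the wrist flip the plate over onto the stand's upper deck, so that it lies flat with its cork side up. Do not touch the plate with the gripper, and put the spatula back in an empty slot of the rack when you are done.

Things in the scene. Friction and masses are not known exactly. Their poses are not given: they have to be found in the camera images.
- spatula_grip (a point): Spatula lying in a slot of the rack, along the rack's x; point: centre of its wooden handle. x runs to the blade tip, z up. Handle 16 mm wide (y), 20 tall, x = -80 to 40 mm; neck 12 wide to x = 70; flat steel blade 40 wide, 2.5 thick, x = 70 to 140, underside level with the handle's, z = -10 mm. 0.1 kg. Wrenches lie in the other two slots.
- plate_center (a point): Rectangular aluminium cover plate with cork glued under it, rigid, 70 (x) by 80 (y) by 8 mm thick, 0.09 to 0.14 kg; point: its centre. z points out of the bare metal face: up at the start, down once turned over. It starts on the stand's two lower rails, across the channel, its +y edge 1 to 4 mm from the step.
- stand: Fixed wooden stand, x = -45 to 45 mm; origin on the bench under the step line. Rails, top z = 65 mm, at y = -12 to 0 and -88 to -70; between them a channel for the blade, floor z = 40, open at both x ends (-x faces the robot). At y = 0 a 14 mm step up to the flat deck, z = 79, y = 0 to 140, then a fence. Raise the plate's -y side: it pivots at the step and past upright falls on the deck.
- rack: Fixed slotted wooden rack, 240 mm wide (y); origin on the bench under its centre. Tools lie along x on two rails 12 mm thick at x = -60 and 55 mm, tops z = 50; between the rails fingers have room down to z = 10. Dividers up to z = 68 leave three slots, 50 mm wide, centred at y = -75, 0 and 75. A spatula in a slot has its handle centre at z = 60 mm.
Mind the look-alikes: they are no part of the job. Leave any turquoise look-alike of the part that bears plate_center alone.

How it is judged:
On the way:
1. the spatula, held in the gripper and rolled by more than 15 degrees, bears the plate tilted by more than 20 degrees (angle between plate_center's own z axis and vertical above 0.35 rad and angle between spatula_grip's own z axis and vertical above 0.26 rad and contact force between spatula and plate above 0.02 N and contact force between the fingers and spatula above 0.5 N), for 0.1 s.
At the end, for the whole second after the job is handed in: The plate lies still, cork up and flat within 10 degrees on the upper deck, its centre 5 to 120 mm beyond the step and within 45 mm of the middle; the spatula lies still and level within 10 degrees in a rack slot, handle centre 55 to 65 mm high and within 35 mm of the rack's middle in x (angle between plate_center's own z axis and vertical above 2.96 rad and x of plate_center in the frame of stand between -0.045 and 0.045 m and y of plate_center in the frame of stand between 0.005 and 0.12 m and z of plate_center in the frame of stand between 0.078 and 0.088 m and linear speed of each of plate, spatula below 0.02 m/s and x of spatula_grip in the frame of rack between -0.035 and 0.035 m and y of spatula_grip in the frame of rack between -0.11 and 0.11 m and z of spatula_grip in the frame of rack between 0.055 and 0.065 m and angle between spatula_grip's own z axis and vertical below 0.17 rad); the robot touches nothing.
It fails at once if the gripper or arm touches the plate (contact force between any of the fingers, the arm and plate above 0.5 N).
It also fails if it takes over 53 s, if anything falls off the work surface, if the arm or the gripper's body presses on something with over 40 N, if the wrist force passes 120 N, or if a joint passes its speed limit or range.

### The arm

A 7-joint arm with a two-finger parallel gripper is mounted at the origin on the work surface. World frame = base frame: x ahead of the robot, y to its left, z up, the work surface at z = 0. Lengths are in m, angles in rad, forces in N, time in s.
With the tool pointing down it reaches from about 0.35 to 0.9 m from the base axis. Payload 8.1 kg.
Tool frame: the origin (TCP) lies on the centre line of the jaws, within the pads' length; the fingertips stand 14 mm ahead of it and the grasp point (between the pads) lies 5 mm behind it; z points along the fingers, y is the line along which they close (so a half turn about z gives the same grasp; the last joint's range is limited). The gripper opens to 85 mm and grips with 20 to 120 N. Pads are 22 mm wide; open, the fingers measure 114 mm over their backs; the gripper's body (76 mm by 85 mm) begins 54 mm behind the grasp point. The pads swing forward as they close: fully open they stand 13 mm farther back than shut.
Start: joints at [1.024, 0.434, 0.025, 1.573, -0.012, 1.134, -0.075], TCP at [0.268, -0.564, 0.222] pointing down, gripper open.
Joint ranges: [-2.62, 2.62], [-0.44, 2.09], [-1.27, 1.32], [0.08, 2.57], [-1.32, 4.46], [0.12, 2], [-2.74, 2.74]. Speed limits (rad/s): [2.22, 2.22, 3.01, 3.01, 3.14, 3.14, 3.14].

### API

Orientations are given as a unit quaternion [x, y, z, w].
In Python, from cell import arm gives the robot as it stands.
- The arm moves only by the shell command python3 -m crank 'ROWS' [FORCE]. ROWS is JSON, a list of rows, each an object of numbers: "tx", "ty", "tz": the shift along the tool's x, y, z in units of 25 mm (1.0 is 25 mm); "turn": the turn about the tool's z in units of 5 degrees (1.0 is 5 degrees); "fingers": the gripper command: -1 is shut, 1 is fully open, values between are in proportion. A call has 1 to 8 rows; each row is the pose to reach, as a shift and turn from the pose commanded when the call began, along the tool's axes at that moment; what a row does not reach only later rows make up. A row lasts 1/12 s, in which the tool goes at most 41.7 mm and 7.16 degrees, less where a joint would pass 70% of its speed; a pose out of reach is approached as far as the arm can. A call with a gripper value outside its range is refused whole. The fingers move at their own pace and stop on an object; FORCE is the grip in N (left out, the last holds). Time passes only in rows, so rows that repeat a pose let the fingers close. It gives the time, the measured TCP pose, the force, the opening and the grip force at its end, in the units of the state.
- arm.observe(): the state, without advancing time (a new reading comes with each control period).
- arm.camera(name): name is "side" or "top"; returns (picture, depth): 400x640x3 uint8, red, green, blue; 400x640 float32, m along the optical axis (not along the pixel's ray), 0 where there is no reading.
- arm.camera_params(name): a dict with "intrinsics" (3x3 intrinsics, pixels), "rvec" (rotation vector, rad) and "tvec" (3), from world to camera coordinates, as OpenCV has them. Camera axes: x right, y down, z forward; pixel columns grow to the right and rows downward; lengths in m; the calibration is good to about 2 mm. A picture is of the moment at which its call begins. camera_params takes no time and is no camera call.
- arm.close_job(): hands the job in; it is judged then, once.
The state is a dict: "time_s": time; "q": joint angles; "joint_vel": joint speeds; "effort": joint torques, N m; "eef_pos": TCP position; "tcp_rot": TCP orientation; "contact_force": force on the tool from outside, world axes, zero at the start; "wrist_torque": the same for the moment, N m; "width": opening from 0.0 (shut) to 1.0 (fully open); "finger_force": force on a finger pad.
Only numpy, scipy, OpenCV 4.12 (cv2) and the standard library are available. Lean on these libraries where they do the work, as an engineer would, in place of code of your own. Each camera call takes 0.05 s, during which the arm holds its last target. There are 200 camera calls.

## Working session

There is one attempt and no reset: what is moved stays moved. The work goes in short steps, Python scripts to look and compute and a shell command to move; the robot and the scene stay as the last step left them, time stands still between calls to the robot, and variables do not carry over. Pictures are saved under pics/ and viewed, at most 13 in all, crops included, and the job is handed in when it is done.

```bash
ls; mkdir -p pics; python3 - <<'E'
from cell import arm
import cv2,numpy as np
for n in("side","top"):
    im,d=arm.camera(n); np.savez(f"pics/{n}0.npz",im=im,d=d)
    cv2.imwrite(f"pics/{n}0.png",im[:,:,::-1]); p=arm.camera_params(n)
    R=cv2.Rodrigues(np.array(p["rvec"],float))[0]; print(n,p["intrinsics"],-R.T@np.array(p["tvec"]).ravel(),R[2])
s=arm.observe();print(s["time_s"],s["eef_pos"],s["tcp_rot"],s["width"])
E
```

```text
pics
side [[387.59863169   0.         324.25931178]
 [  0.         387.59863169 196.96593937]
 [  0.           0.           1.        ]] [ 0.39661401 -0.52593834  0.57049049] [ 0.30805819  0.59138976 -0.74522366]
top [[426.3776426    0.         316.45599757]
 [  0.         426.3776426  195.74005757]
 [  0.           0.           1.        ]] [ 0.46016333 -0.11185377  0.99249914] [ 0.16124704  0.01494221 -0.98680095]
0.1 [ 0.26808691 -0.56407752  0.22161984] [ 9.75491271e-01  2.20037020e-01 -2.21911652e-04 -6.64485533e-04] 0.9982676763325482
```

View pics/top0.png

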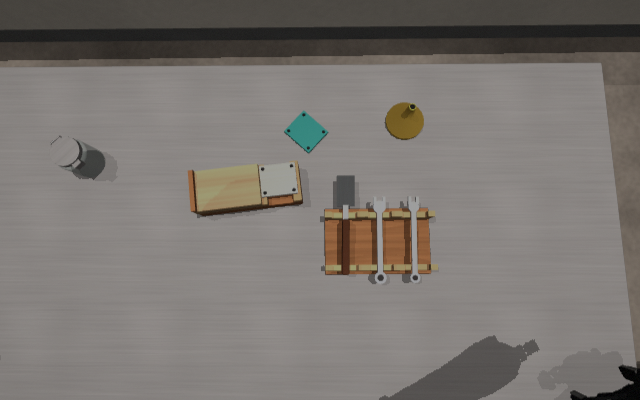

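View pics/side0.png

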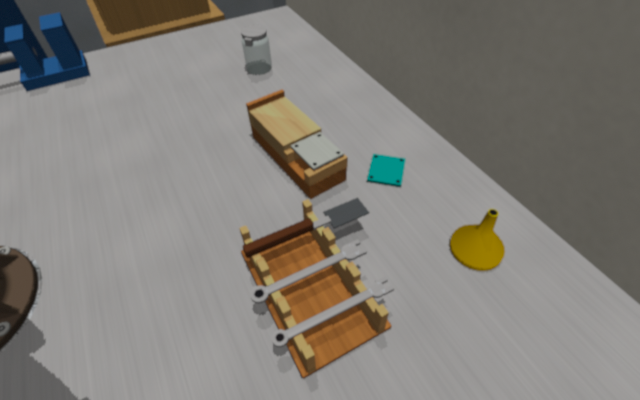

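The top view shows the spatula in the rack's left slot, with its handle at (346,247) and blade at (346,190). The plate is at (278,180) on the right end of the stand. The deck is at (228,188) with the fence on its left, and the turquoise decoy is at (306,132). The side view agrees.

The moves only shift and turn about the vertical tool axis, so the spatula can only tilt by pivoting between the pads. I'll measure first.

```bash
cat > h.py <<'E'
import cv2,numpy as np
def cam(p):
    K=np.array(p["intrinsics"],float);R=cv2.Rodrigues(np.array(p["rvec"],float))[0];t=np.array(p["tvec"],float).ravel()
    return K,R,t
def cloud(d,p):
    K,R,t=cam(p); v,u=np.indices(d.shape)
    P=np.stack([(u-K[0,2])/K[0,0]*d,(v-K[1,2])/K[1,1]*d,d],-1)
    return (P-t)@R
def rect(W,m):
    m=cv2.morphologyEx(m.astype(np.uint8),cv2.MORPH_OPEN,np.ones((2,2)))
    n,l,s,c=cv2.connectedComponentsWithStats(m)
    if n<2:return None
    i=1+np.argmax(s[1:,4]); q=W[l==i]
    r=cv2.minAreaRect((q[:,:2]*1000).astype(np.float32))
    return np.round(r[0],1),np.round(r[1],1),round(r[2],1),np.median(q[:,2]).round(4),len(q)
E
python3 - <<'E'
from h import *
from cell import arm
z=np.load("pics/top0.npz");im,d=z["im"].astype(int),z["d"];W=cloud(d,arm.camera_params("top"))
hsv=cv2.cvtColor(z["im"],cv2.COLOR_RGB2HSV);H,S,V=cv2.split(hsv)
for n,(v,u) in dict(handle=(247,346),blade=(190,346),plate=(180,278),deck=(188,225),fence=(190,192),bench=(300,200),neck=(212,346),rackfloor=(245,362),rail=(215,362),lowrail=(201,268)).items(): print(n,im[v,u],hsv[v,u],W[v,u].round(4))
v,u=np.indices(d.shape)
def box(a,b,c,e):return (u>=a)&(u<b)&(v>=c)&(v<e)
st=box(180,310,150,222); Z=W[...,2]
print("plate",rect(W,st&(S<50)&(Z>.06)))
print("deck",rect(W,box(180,262,150,222)&(abs(Z-.079)<.006)&(S>60)))
print("fence",rect(W,box(180,215,150,222)&(Z>.088)))
print("stand",rect(W,st&(Z>.03)))
print("blade",rect(W,box(330,360,170,208)&(Z>.03)&(V<90)))
print("handle",rect(W,box(335,358,215,280)&(Z>.06)&(V<110)))
print("rack",rect(W,box(315,445,200,285)&(Z>.03)&(S>60)))
E
```

```text
handle [75 42 28] [  9 160  75] [ 0.4992 -0.1614  0.068 ]
blade [76 76 77] [120   3  77] [ 0.6265 -0.1637  0.0529]
plate [157 157 150] [ 30  11 157] [ 0.6456 -0.0133  0.0737]
deck [155 138 103] [ 20  86 155] [0.627  0.1016 0.0797]
fence [149 100  63] [ 13 147 149] [0.6203 0.1694 0.0939]
bench [137 134 131] [ 15  11 137] [0.3826 0.1682 0.001 ]
neck [158 158 157] [ 30   2 158] [ 0.576  -0.1627  0.0605]
rackfloor [150 101  65] [ 13 144 150] [ 0.5061 -0.201   0.0112]
rail [157 143 102] [ 22  89 157] [ 0.5683 -0.1969  0.0691]
lowrail [85 58 38] [ 13 141  85] [0.6034 0.0117 0.0445]
plate (array([566.3, -37. ]), array([244.3,  88.2]), 15.3, np.float64(0.073), 1153)
deck (array([592.7,  15.3]), array([337.1, 146.1]), 67.3, np.float64(0.079), 2600)
fence (array([620. , 170.4]), array([88.6,  9.1]), 6.6, np.float64(0.0925), 213)
stand (array([559.2,  47.8]), array([250.6, 279.9]), 10.0, np.float64(0.0774), 4778)
blade (array([ 557. , -153.9]), array([ 49.5, 205.2]), 80.1, np.float64(0.0525), 510)
handle (array([ 500.9, -164.9]), array([ 63., 118.]), 65.6, np.float64(0.0694), 443)
rack (array([ 483.1, -158.1]), array([129.2, 103.3]), 28.4, np.float64(0.0682), 668)
```

```bash
cat >> h.py <<'E'
def plane(p,uv,z):
    K,R,t=cam(p); uv=np.atleast_2d(uv).astype(float)
    r=np.c_[(uv[:,0]-K[0,2])/K[0,0],(uv[:,1]-K[1,2])/K[1,1],np.ones(len(uv))]@R; c=-R.T@t
    return c+r*((z-c[2])/r[:,2])[:,None]
def prect(p,m,z):
    m=cv2.morphologyEx(m.astype(np.uint8),cv2.MORPH_OPEN,np.ones((3,3)))
    n,l,s,c=cv2.connectedComponentsWithStats(m)
    i=1+np.argmax(s[1:,4]); v,u=np.nonzero(l==i)
    r=cv2.minAreaRect((plane(p,np.c_[u,v],z)[:,:2]*1000).astype(np.float32))
    return np.round(r[0],1),np.round(r[1],1),round(r[2],1),s[i,4]
E
cat > m.py <<'E'
from h import *
from cell import arm
z=np.load("pics/top0.npz");d=z["d"];p=arm.camera_params("top");W=cloud(d,p)
H,S,V=cv2.split(cv2.cvtColor(z["im"],cv2.COLOR_RGB2HSV));Z=np.where(d>0,W[...,2],-1)
v,u=np.indices(d.shape)
def box(a,b,c,e):return (u>=a)&(u<b)&(v>=c)&(v<e)
st=box(180,310,150,222);hi=Z<.12
print("plate",prect(p,box(255,302,158,202)&(S<50)&(V>100)&hi&(Z>.055),.073))
print("deck",prect(p,box(196,262,150,222)&(abs(Z-.079)<.004)&hi&(S>60),.079))
print("fence",prect(p,box(180,215,150,222)&(Z>.086)&hi,.0935))
print("standall",prect(p,st&(Z>.06)&hi,.075))
print("blade",prect(p,box(330,360,170,208)&(Z>.03)&(V<95)&(S<50)&hi,.0525))
print("handle",prect(p,box(335,358,215,280)&(Z>.055)&(V<110)&hi,.07))
print("rack",prect(p,box(315,445,200,285)&(Z>.055)&(Z<.075)&(S>60)&(V>115)&hi,.068))
for a,b,c,e in((315,445,203,225),(315,445,258,280)):
    m=box(a,b,c,e)&(S>60)&(V>110)&(Z>.06)&hi
    n,l,s,cc=cv2.connectedComponentsWithStats(m.astype(np.uint8))
    for i in range(1,n):
        if s[i,4]>8: print("div",plane(p,cc[i],.068).round(4),s[i,4])
E
python3 m.py
```

```text
plate (array([648.1, -13.3]), array([71.3, 80. ]), 6.6, np.int32(1046))
deck (array([628.8,  97.7]), array([ 89.4, 141.8]), 6.8, np.int32(2495))
fence (array([620.7, 170.7]), array([89.1, 11.8]), 6.8, np.int32(221))
standall (array([634. ,  60.9]), array([ 96.2, 244.4]), 6.3, np.int32(4325))
blade (array([ 625.6, -162.6]), array([38.1, 66. ]), 89.5, np.int32(520))
handle (array([ 500.8, -160.3]), array([ 15.2, 117.6]), 89.4, np.int32(442))
rack (array([ 571.7, -197.1]), array([21.9, 11. ]), 89.9, np.int32(66))
div [[ 0.5717 -0.1971  0.068 ]] 66
div [[ 0.5726 -0.2729  0.068 ]] 58
div [[ 0.5725 -0.3469  0.068 ]] 35
div [[ 0.5708 -0.123   0.068 ]] 35
div [[ 0.4557 -0.123   0.068 ]] 43
div [[ 0.4568 -0.1983  0.068 ]] 60
div [[ 0.4579 -0.2737  0.068 ]] 67
div [[ 0.4578 -0.3482  0.068 ]] 42
```

```bash
cat > to.py <<'E'
# prints units for a move: to.py x y z yaw_deg  (world, m) ; prefix 's' => x y in stand frame, yaw relative to stand
import sys,numpy as np
from scipy.spatial.transform import Rotation as Ro
from cell import arm
a=sys.argv[1:]; s=arm.observe(); st=a[0]=='s'
if st:a=a[1:]
x,y,z,w=map(float,a); ST=np.array([.637,.0282]);g=np.radians(6.7)
M=np.array([[np.cos(g),-np.sin(g)],[np.sin(g),np.cos(g)]])
if st: x,y=ST+M@[x,y]; w+=6.7
R=Ro.from_quat(s["tcp_rot"]).as_matrix(); p=np.array(s["eef_pos"])
yaw=np.degrees(np.arctan2(R[1,0],R[0,0])); dl=R.T@(np.array([x,y,z])-p)/.025
print("t",round(s["time_s"],2),"pos",p.round(4),"stand",(M.T@(p[:2]-ST)).round(4),"yaw",round(yaw,1),"tilt",np.degrees(np.arccos(-R[2,2])).round(1),"F",np.round(s["contact_force"],1),"w",round(s["width"],3))
print("need tx,ty,tz",dl.round(2),"turn",round(-((w-yaw+180)%360-180)/5,2))
E
python3 -m crank '[{"tx":16.5,"ty":-10,"turn":5,"fingers":0.1},{"tx":16.5,"ty":-10,"turn":5,"fingers":0.1},{"tx":16.5,"ty":-10,"turn":5,"fingers":0.1},{"tx":16.5,"ty":-10,"turn":5,"fingers":0.1},{"tx":16.5,"ty":-10,"turn":5,"fingers":0.1},{"tx":16.5,"ty":-10,"turn":5,"fingers":0.1},{"tx":16.5,"ty":-10,"turn":5,"fingers":0.1},{"tx":16.5,"ty":-10,"turn":5,"fingers":0.1}]' 30
python3 to.py .533 -.161 .13 0.4
```

```text
t 0.1 pos [ 0.2681 -0.5641  0.2216] stand [-0.4355 -0.5452] yaw 25.4 tilt 0.1 F [0.3 0.9 0.5] w 0.998
need tx,ty,tz [ 16.49 -10.01   3.68] turn 5.0$[0]: bad value
```

```bash

python3 -m crank '[{"tx":8,"ty":-5,"turn":2.5,"fingers":0.1},{"tx":8,"ty":-5,"turn":2.5,"fingers":0.1},{"tx":8,"ty":-5,"turn":2.5,"fingers":0.1},{"tx":8,"ty":-5,"turn":2.5,"fingers":0.1},{"tx":8,"ty":-5,"turn":2.5,"fingers":0.1},{"tx":8,"ty":-5,"turn":2.5,"fingers":0.1}]' 30
python3 to.py .533 -.161 .13 0.4
```

```text
t 0.1 pos [ 0.2681 -0.5641  0.2216] stand [-0.4355 -0.5452] yaw 25.4 tilt 0.1 F [0.3 0.9 0.5] w 0.998
need tx,ty,tz [ 16.49 -10.01   3.68] turn 5.0$[0]: bad value
```

```bash

python3 -m crank '[{"tx":8,"ty":-5,"tz":0,"turn":2.5,"fingers":0.1},{"tx":8,"ty":-5,"tz":0,"turn":2.5,"fingers":0.1},{"tx":8,"ty":-5,"tz":0,"turn":2.5,"fingers":0.1},{"tx":8,"ty":-5,"tz":0,"turn":2.5,"fingers":0.1},{"tx":8,"ty":-5,"tz":0,"turn":2.5,"fingers":0.1},{"tx":8,"ty":-5,"tz":0,"turn":2.5,"fingers":0.1}]' 30 || python3 -m crank '[{"tx":1,"ty":-0.6,"tz":0,"turn":0.3,"fingers":0.1}]' 30
python3 to.py .533 -.161 .13 0.4
```

```text
time_s: 0.6
eef_pos: [0.3975, -0.3614, 0.2221]
tcp_rot: [0.993, 0.114, 0.0, -0.001]
contact_force: [1.6, -0.4, -0.7]
width: 0.551
finger_force: 0.0
t 0.6 pos [ 0.3975 -0.3614  0.2221] stand [-0.2834 -0.359 ] yaw 13.1 tilt 0.1 F [ 1.6 -0.4 -0.7] w 0.551
need tx,ty,tz [ 7.1  -6.57  3.7 ] turn 2.55
```

```bash

python3 -m crank '[{"tx":7.1,"ty":-6.5,"tz":2,"turn":2.55,"fingers":0.1},{"tx":7.1,"ty":-6.5,"tz":2,"turn":2.55,"fingers":0.1},{"tx":7.1,"ty":-6.5,"tz":3.2,"turn":2.55,"fingers":0.1},{"tx":7.1,"ty":-6.5,"tz":3.2,"turn":2.55,"fingers":0.1},{"tx":7.1,"ty":-6.5,"tz":3.2,"turn":2.55,"fingers":0.1},{"tx":7.1,"ty":-6.5,"tz":3.2,"turn":2.55,"fingers":0.1},{"tx":7.1,"ty":-6.5,"tz":3.2,"turn":2.55,"fingers":0.1}]' 30
python3 to.py .533 -.161 .055 0.4; python3 - <<'E'
from cell import arm;import cv2
im,d=arm.camera("side");cv2.imwrite("pics/s1.png",cv2.resize(im[150:400,150:470,::-1],None,fx=2,fy=2))
E
```

```text
time_s: 1.18
eef_pos: [0.5342, -0.1597, 0.1398]
tcp_rot: [1.0, 0.006, -0.001, -0.002]
contact_force: [0.6, 1.6, 0.1]
width: 0.552
finger_force: 0.0
t 1.18 pos [ 0.5342 -0.1597  0.1398] stand [-0.124  -0.1746] yaw 0.6 tilt 0.3 F [0.6 1.6 0.1] w 0.552
need tx,ty,tz [-0.04  0.07  3.39] turn 0.05
```

View pics/s1.png

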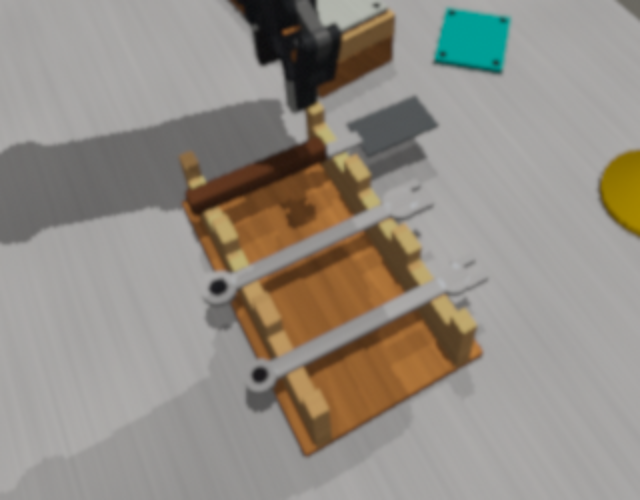

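The picture shows the open fingers above the handle's front half, around (300,85) in the crop, and the slot is clear on both sides. I'll descend and grip.

```bash

python3 -m crank '[{"tx":0,"ty":0,"tz":1.2,"turn":0,"fingers":0.1},{"tx":0,"ty":0,"tz":2.4,"turn":0,"fingers":0.1},{"tx":0,"ty":0,"tz":3.4,"turn":0,"fingers":0.1},{"tx":0,"ty":0,"tz":3.4,"turn":0,"fingers":0.1},{"tx":0,"ty":0,"tz":3.4,"turn":0,"fingers":-1},{"tx":0,"ty":0,"tz":3.4,"turn":0,"fingers":-1},{"tx":0,"ty":0,"tz":3.4,"turn":0,"fingers":-1},{"tx":0,"ty":0,"tz":3.4,"turn":0,"fingers":-1}]' 60
python3 -m crank '[{"tx":0,"ty":0,"tz":0,"turn":0,"fingers":-1},{"tx":0,"ty":0,"tz":-1.2,"turn":0,"fingers":-1},{"tx":0,"ty":0,"tz":-2.4,"turn":0,"fingers":-1},{"tx":0,"ty":0,"tz":-4,"turn":0,"fingers":-1},{"tx":0,"ty":0,"tz":-4,"turn":0,"fingers":-1}]' 60
python3 to.py s .1 -.25 .12 90; python3 - <<'E'
from cell import arm;import cv2
im,d=arm.camera("side");cv2.imwrite("pics/s2.png",cv2.resize(im[50:300,200:520,::-1],None,fx=2,fy=2))
E
```

```text
time_s: 1.9
eef_pos: [0.5331, -0.1682, 0.0592]
tcp_rot: [1.0, 0.001, 0.001, 0.0]
contact_force: [-1.3, -0.4, 3.7]
width: 0.151
finger_force: 58.4
time_s: 2.32
eef_pos: [0.536, -0.1686, 0.165]
tcp_rot: [1.0, 0.001, 0.006, 0.001]
contact_force: [1.6, 0.3, -0.4]
width: 0.144
finger_force: 58.3
t 2.32 pos [ 0.536  -0.1686  0.165 ] stand [-0.1232 -0.1837] yaw 0.2 tilt 0.7 F [ 1.6  0.3 -0.4] w 0.144
need tx,ty,tz [9.15 1.61 1.91] turn -19.31
```

View pics/s2.png

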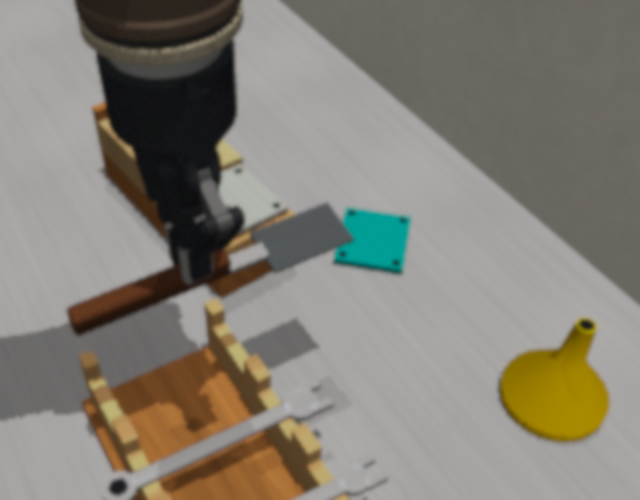

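The spatula is held level, with the blade at (310,235) in the crop. The tool can only yaw, so my plan has three steps:
- Push the plate along its rails with the level blade until it overhangs the -x end.
- Pitch the spatula tip-down in the pads by pressing its rear on the fence.
- Pry up the overhanging side from -y.

Next I go to the +x side of the plate.

```bash
python3 to.py s .07 -.14 .125 90 
python3 -m crank '[{"tx":4,"ty":0.5,"tz":0,"turn":-10,"fingers":-1},{"tx":4,"ty":0.5,"tz":0,"turn":-10,"fingers":-1},{"tx":4,"ty":0.5,"tz":0,"turn":-10,"fingers":-1},{"tx":4,"ty":0.5,"tz":0,"turn":-10,"fingers":-1},{"tx":4,"ty":0.5,"tz":0,"turn":-10,"fingers":-1},{"tx":4,"ty":0.5,"tz":0,"turn":-10,"fingers":-1},{"tx":4,"ty":0.5,"tz":0,"turn":-10,"fingers":-1},{"tx":4,"ty":0.5,"tz":0,"turn":-10,"fingers":-1}]' >/dev/null
python3 to.py s .07 -.14 .125 90
```

```text
t 2.37 pos [ 0.5349 -0.1684  0.1621] stand [-0.1243 -0.1833] yaw 0.2 tilt 0.5 F [ 0.8 -0.4 -1.8] w 0.148
need tx,ty,tz [ 7.51 -2.61  1.54] turn -19.31
t 3.03 pos [ 0.6315 -0.18    0.1566] stand [-0.0298 -0.2062] yaw 50.5 tilt 0.1 F [-0.6 -0.4 -1. ] w 0.145
need tx,ty,tz [4.71 0.85 1.26] turn -9.24
```

```bash

python3 -m crank '[{"tx":4.7,"ty":0.8,"tz":0.6,"turn":-9.2,"fingers":-1},{"tx":4.7,"ty":0.8,"tz":0.6,"turn":-9.2,"fingers":-1},{"tx":4.7,"ty":0.8,"tz":0.6,"turn":-9.2,"fingers":-1},{"tx":4.7,"ty":0.8,"tz":0.6,"turn":-9.2,"fingers":-1},{"tx":4.7,"ty":0.8,"tz":0.6,"turn":-9.2,"fingers":-1},{"tx":4.7,"ty":0.8,"tz":0.6,"turn":-9.2,"fingers":-1},{"tx":4.7,"ty":0.8,"tz":0.6,"turn":-9.2,"fingers":-1},{"tx":4.7,"ty":0.8,"tz":0.6,"turn":-9.2,"fingers":-1}]' >/dev/null
python3 to.py s .07 -.14 .078 90; python3 - <<'E'
from h import *
from cell import arm
im,d=arm.camera("top");p=arm.camera_params("top");W=cloud(d,p)
cv2.imwrite("pics/t3.png",cv2.resize(im[100:260,180:420,::-1],None,fx=3,fy=3));np.savez("pics/t3.npz",im=im,d=d)
g=np.radians(6.7);M=np.array([[np.cos(g),-np.sin(g)],[np.sin(g),np.cos(g)]]);q=(W[...,:2]-[.637,.0282])@M
m=(d>0)&(W[...,2]>.1)&(W[...,2]<.16)&(abs(q[...,0]-.07)<.03)&(q[...,1]>-.085)&(q[...,1]<.01)
for a in np.arange(-.08,.005,.01):
    k=m&(abs(q[...,1]-a)<.005)
    if k.any(): print(a.round(3),k.sum(),np.median(W[...,2][k]).round(4),q[...,0][k].min().round(4),q[...,0][k].max().round(4))
E
```

```text
t 3.7 pos [ 0.7223 -0.1025  0.1416] stand [ 0.0695 -0.1398] yaw 96.1 tilt 0.1 F [-0.3 -0.6 -1. ] w 0.147
need tx,ty,tz [-0.01  0.02  2.54] turn -0.12
-0.08 5 0.1368 0.0513 0.077
-0.07 81 0.135 0.0473 0.0876
-0.06 85 0.1351 0.0474 0.0873
-0.05 85 0.1344 0.0477 0.0863
-0.04 83 0.1347 0.0483 0.0882
-0.03 84 0.1344 0.0473 0.087
-0.02 84 0.1344 0.0476 0.0885
-0.01 34 0.1345 0.049 0.0863
```

View pics/t3.png

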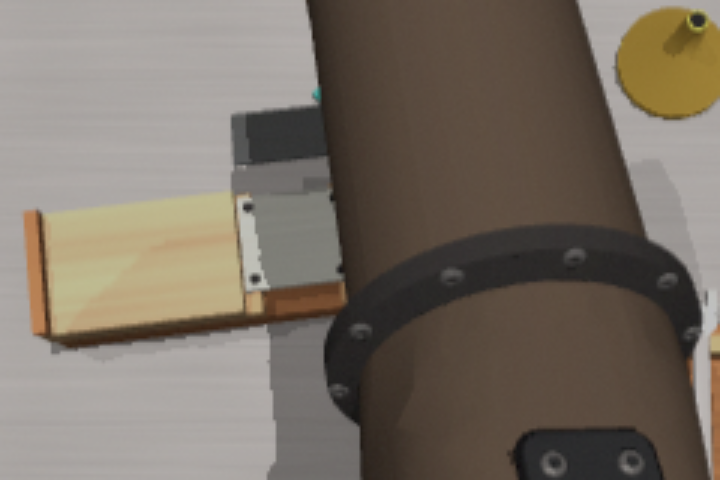

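The picture shows the blade level over the +x side of the plate at (285,135), clear of it.

```bash

python3 -m crank '[{"tx":0,"ty":0,"tz":1.3,"turn":-0.1,"fingers":-1},{"tx":0,"ty":0,"tz":2.2,"turn":-0.1,"fingers":-1},{"tx":0,"ty":0,"tz":2.6,"turn":-0.1,"fingers":-1},{"tx":0,"ty":0,"tz":2.6,"turn":-0.1,"fingers":-1},{"tx":0,"ty":0,"tz":2.6,"turn":-0.1,"fingers":-1}]'
python3 to.py s .0215 -.1398 .0765 90
```

```text
time_s: 4.17
eef_pos: [0.7226, -0.1024, 0.0775]
tcp_rot: [0.666, 0.746, -0.0, -0.0]
contact_force: [0.1, -0.5, -0.6]
width: 0.146
finger_force: 58.5
t 4.17 pos [ 0.7226 -0.1024  0.0775] stand [ 0.0698 -0.1396] yaw 96.6 tilt 0.0 F [ 0.1 -0.5 -0.6] w 0.146
need tx,ty,tz [-0.01 -1.93  0.04] turn -0.03
```

```bash

python3 -m crank '[{"tx":0,"ty":-0.3,"tz":0.03,"turn":0,"fingers":-1},{"tx":0,"ty":-0.6,"tz":0.03,"turn":0,"fingers":-1},{"tx":0,"ty":-0.9,"tz":0.03,"turn":0,"fingers":-1},{"tx":0,"ty":-1.2,"tz":0.03,"turn":0,"fingers":-1},{"tx":0,"ty":-1.5,"tz":0.03,"turn":0,"fingers":-1},{"tx":0,"ty":-1.8,"tz":0.03,"turn":0,"fingers":-1},{"tx":0,"ty":-1.8,"tz":0.03,"turn":0,"fingers":-1}]'
python3 -m crank '[{"tx":0,"ty":0.3,"tz":0,"turn":0,"fingers":-1},{"tx":0,"ty":0.3,"tz":-1,"turn":0,"fingers":-1},{"tx":0,"ty":0.3,"tz":-2.5,"turn":0,"fingers":-1},{"tx":-3,"ty":-1,"tz":-3,"turn":0,"fingers":-1},{"tx":-4,"ty":-4,"tz":-3,"turn":0,"fingers":-1},{"tx":-4,"ty":-4,"tz":-3,"turn":0,"fingers":-1},{"tx":-4,"ty":-4,"tz":-3,"turn":0,"fingers":-1},{"tx":-4,"ty":-4,"tz":-3,"turn":0,"fingers":-1}]'>/dev/null
python3 to.py s -.07 .25 .16 90
sed -i 's/top0/t4/; s/box(255,302,158,202)/box(240,310,150,225)/' m.py; python3 - <<'E'
from cell import arm;import numpy as np,cv2
im,d=arm.camera("top");np.savez("pics/t4.npz",im=im,d=d);cv2.imwrite("pics/t4.png",cv2.resize(im[100:260,180:420,::-1],None,fx=3,fy=3))
E
python3 m.py|head -4
```

```text
time_s: 4.75
eef_pos: [0.677, -0.1085, 0.0776]
tcp_rot: [0.665, 0.747, -0.0, 0.001]
contact_force: [1.0, -0.9, 4.8]
width: 0.149
finger_force: 58.5
t 5.42 pos [ 0.5851 -0.2254  0.1507] stand [-0.0811 -0.2458] yaw 96.2 tilt 0.4 F [ 0.4 -1.6 -0.8] w 0.147
need tx,ty,tz [19.83  0.28 -0.43] turn -0.09
plate (array([637.9, -13.6]), array([70.8, 80.7]), 4.9, np.int32(1093))
deck (array([628.3,  97. ]), array([ 88.1, 141.4]), 7.2, np.int32(2458))
fence (array([620.6, 170.5]), array([88.9, 12.2]), 7.1, np.int32(224))
standall (array([634.6,  61. ]), array([ 96.1, 244. ]), 6.6, np.int32(4327))Traceback (most recent call last):
  File "m.py", line 12, in <module>
    print("blade",prect(p,box(330,360,170,208)&(Z>.03)&(V<95)&(S<50)&hi,.0525))
                  ~~~~~^^^^^^^^^^^^^^^^^^^^^^^^^^^^^^^^^^^^^^^^^^^^^^^^^^^^^^^
  File "h.py", line 23, in prect
    i=1+np.argmax(s[1:,4]); v,u=np.nonzero(l==i)
        ~~~~~~~~~^^^^^^^^^
    return _wrapfunc(a, 'argmax', axis=axis, out=out, **kwds)
    return bound(*args, **kwds)
ValueError: attempt to get argmax of an empty sequence
```

View pics/t4.png

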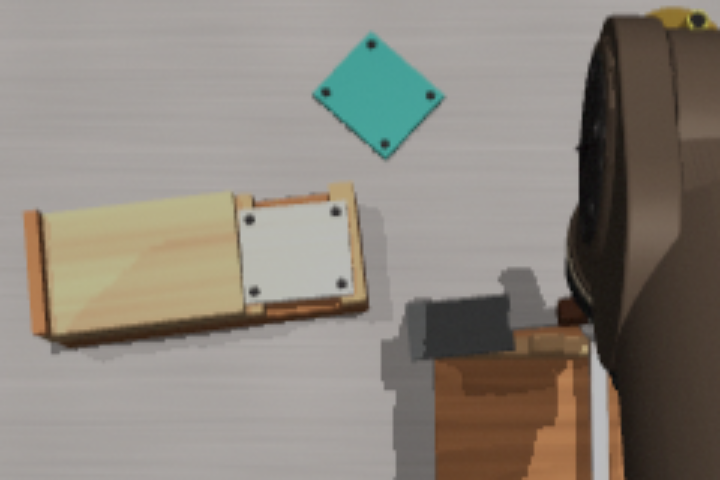

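The push moved the plate only about 10 mm, to centre (295,253) in the crop with about 2° of yaw. The upward force suggests the blade rode onto it. I'll retry about 2.5 mm lower.

```bash
python3 to.py s .062 -.1398 .13 90
python3 -m crank '[{"tx":4.2,"ty":5.7,"tz":0.7,"turn":0,"fingers":-1},{"tx":4.2,"ty":5.7,"tz":0.7,"turn":0,"fingers":-1},{"tx":4.2,"ty":5.7,"tz":0.7,"turn":0,"fingers":-1},{"tx":4.2,"ty":5.7,"tz":0.7,"turn":0,"fingers":-1},{"tx":4.2,"ty":5.7,"tz":0.7,"turn":0,"fingers":-1},{"tx":4.2,"ty":5.7,"tz":0.7,"turn":0,"fingers":-1},{"tx":4.2,"ty":5.7,"tz":0.7,"turn":0,"fingers":-1}]' >/dev/null
python3 to.py s .062 -.1398 .0748 90
```

```text
t 5.47 pos [ 0.5876 -0.2223  0.1509] stand [-0.0783 -0.243 ] yaw 96.4 tilt 0.2 F [ 1.2 -0.5 -0.9] w 0.149
need tx,ty,tz [4.16 5.59 0.81] turn -0.06
t 6.05 pos [ 0.7201 -0.0946  0.1326] stand [ 0.0682 -0.1317] yaw 96.9 tilt 0.1 F [ 0.6  0.1 -1. ] w 0.144
need tx,ty,tz [-0.33 -0.25  2.31] turn 0.04
```

```bash

python3 -m crank '[{"tx":-0.3,"ty":-0.1,"tz":1.2,"turn":0,"fingers":-1},{"tx":-0.3,"ty":-0.1,"tz":2,"turn":0,"fingers":-1},{"tx":-0.3,"ty":-0.1,"tz":2.3,"turn":0,"fingers":-1},{"tx":-0.3,"ty":-0.1,"tz":2.3,"turn":0,"fingers":-1}]'
python3 to.py s .062 -.1398 .0748 90
python3 - <<'E'
from h import *
from cell import arm
im,d=arm.camera("top");p=arm.camera_params("top");W=cloud(d,p)
g=np.radians(6.7);M=np.array([[np.cos(g),-np.sin(g)],[np.sin(g),np.cos(g)]]);q=(W[...,:2]-[.637,.0282])@M
S,V=cv2.split(cv2.cvtColor(im,cv2.COLOR_RGB2HSV))[1:]
for n,m in(("dark",(V<110)&(S<50)),("plate",(V>=110)&(S<50))):
  for a in (-.07,-.05,-.03,-.015):
    k=m&(d>0)&(W[...,2]>.055)&(W[...,2]<.09)&(abs(q[...,1]-a)<.005)&(abs(q[...,0])<.1)
    if k.any(): print(n,a,k.sum(),np.percentile(W[...,2][k],[10,50,90]).round(4),q[...,0][k].min().round(4),q[...,0][k].max().round(4))
E
```

```text
time_s: 6.38
eef_pos: [0.716, -0.1063, 0.074]
tcp_rot: [0.665, 0.747, -0.002, -0.002]
contact_force: [-1.1, -0.6, -1.5]
width: 0.144
finger_force: 59.0
t 6.38 pos [ 0.716  -0.1063  0.074 ] stand [ 0.0627 -0.1428] yaw 96.6 tilt 0.3 F [-1.1 -0.6 -1.5] w 0.144
need tx,ty,tz [ 0.12 -0.03 -0.03] turn -0.01
dark -0.07 90 [0.0664 0.0693 0.0731] -0.0393 0.0789
dark -0.05 69 [0.0657 0.0688 0.0722] 0.0412 0.0785
dark -0.03 70 [0.0657 0.0688 0.0718] -0.0383 0.0785
dark -0.015 53 [0.0663 0.0699 0.0738] -0.0285 0.0786
plate -0.07 125 [0.071  0.0732 0.0752] -0.0382 0.0802
plate -0.05 144 [0.0704 0.0728 0.0754] -0.0377 0.0806
plate -0.03 142 [0.0708 0.0729 0.075 ] -0.0376 0.0811
plate -0.015 139 [0.071  0.073  0.0756] -0.0378 0.0804
```

```bash

python3 -m crank '[{"tx":0,"ty":-0.2,"tz":0,"turn":0,"fingers":-1},{"tx":0,"ty":-0.4,"tz":0,"turn":0,"fingers":-1},{"tx":0,"ty":-0.5,"tz":0,"turn":0,"fingers":-1},{"tx":0,"ty":-0.6,"tz":0,"turn":0,"fingers":-1},{"tx":0,"ty":-0.7,"tz":0,"turn":0,"fingers":-1}]'
python3 to.py s .024 -.1398 .0748 90
python3 - <<'E'
from cell import arm;import numpy as np
im,d=arm.camera("top");np.savez("pics/t4.npz",im=im,d=d)
E
python3 m.py 2>/dev/null|head -1
```

```text
time_s: 6.85
eef_pos: [0.7007, -0.1076, 0.0775]
tcp_rot: [0.665, 0.747, 0.0, 0.001]
contact_force: [-0.1, -0.3, -0.2]
width: 0.144
finger_force: 59.1
t 6.85 pos [ 0.7007 -0.1076  0.0775] stand [ 0.0474 -0.1423] yaw 96.7 tilt 0.1 F [-0.1 -0.3 -0.2] w 0.144
need tx,ty,tz [ 0.1  -0.94  0.11] turn -0.01
plate (array([634.9, -13.5]), array([64.7, 80.1]), 5.1, np.int32(963))
```

```bash

python3 -m crank '[{"tx":0,"ty":0.4,"tz":0.12,"turn":0,"fingers":-1},{"tx":0,"ty":0.4,"tz":0.12,"turn":0,"fingers":-1},{"tx":0,"ty":0.4,"tz":0.12,"turn":0,"fingers":-1}]' >/dev/null
python3 to.py s .024 -.1398 .0748 90
python3 - <<'E'
from h import *
from cell import arm
im,d=arm.camera("side");p=arm.camera_params("side")
K,R,t=cam(p);X=np.array([.64,-.0,.07]);c=R@X+t;print((K@c/c[2])[:2])
cv2.imwrite("pics/s5.png",cv2.resize(im[90:220,230:420,::-1],None,fx=4,fy=4,interpolation=cv2.INTER_CUBIC))
E
```

```text
t 7.15 pos [ 0.7105 -0.1061  0.0734] stand [ 0.0573 -0.142 ] yaw 96.7 tilt 0.0 F [-0.7  0.5 -0.6] w 0.143
need tx,ty,tz [ 0.09 -1.33 -0.05] turn -0.0
[309.14615708 147.4577169 ]
```

View pics/s5.png

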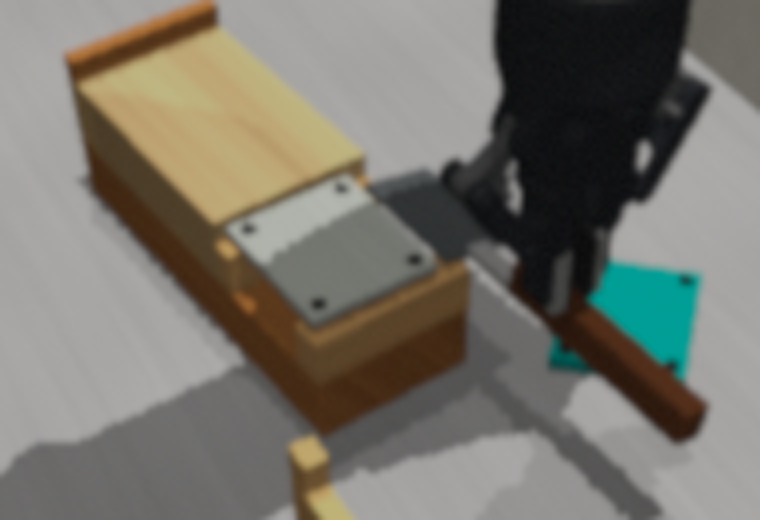

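The side view shows the blade at (425,215) lying beside the plate's +x edge, with its top below the plate's. I push on.

```bash

python3 -m crank '[{"tx":0,"ty":-0.2,"tz":0.03,"turn":0,"fingers":-1},{"tx":0,"ty":-0.4,"tz":0.05,"turn":0,"fingers":-1},{"tx":0,"ty":-0.6,"tz":0.07,"turn":0,"fingers":-1},{"tx":0,"ty":-0.8,"tz":0.07,"turn":0,"fingers":-1}]'
python3 -m crank '[{"tx":0,"ty":-0.2,"tz":0,"turn":0,"fingers":-1},{"tx":0,"ty":-0.4,"tz":0,"turn":0,"fingers":-1},{"tx":0,"ty":-0.5,"tz":0,"turn":0,"fingers":-1},{"tx":0,"ty":-0.5,"tz":0,"turn":0,"fingers":-1}]'
python3 to.py s .024 -.1398 .0748 90
python3 - <<'E'
from cell import arm;import numpy as np
im,d=arm.camera("top");np.savez("pics/t4.npz",im=im,d=d)
E
python3 m.py 2>/dev/null|head -1
```

```text
time_s: 7.53
eef_pos: [0.6906, -0.1088, 0.0723]
tcp_rot: [0.665, 0.747, 0.001, 0.001]
contact_force: [2.7, -0.2, 2.2]
width: 0.145
finger_force: 60.1
time_s: 7.87
eef_pos: [0.6778, -0.1106, 0.0723]
tcp_rot: [0.665, 0.747, -0.0, 0.0]
contact_force: [0.9, -0.5, 4.0]
width: 0.147
finger_force: 60.3
t 7.87 pos [ 0.6778 -0.1106  0.0723] stand [ 0.0243 -0.1426] yaw 96.7 tilt 0.0 F [ 0.9 -0.5  4. ] w 0.147
need tx,ty,tz [ 0.11 -0.01 -0.1 ] turn -0.01
plate (array([611. , -16.4]), array([69.1, 80.2]), 3.1, np.int32(1049))
```

The plate centre is now at stand (-31,-41) mm, overhanging the end by about 21 mm. Next I lift off and go to the fence to pitch the spatula.

```bash

python3 -m crank '[{"tx":0,"ty":0.3,"tz":0,"turn":0,"fingers":-1},{"tx":0,"ty":0.3,"tz":-1,"turn":0,"fingers":-1},{"tx":0,"ty":0.3,"tz":-2.5,"turn":0,"fingers":-1},{"tx":0,"ty":0.3,"tz":-3.2,"turn":0,"fingers":-1},{"tx":7,"ty":-1,"tz":-3.2,"turn":0,"fingers":-1},{"tx":7,"ty":-1,"tz":-3.2,"turn":0,"fingers":-1},{"tx":7,"ty":-1,"tz":-3.2,"turn":0,"fingers":-1},{"tx":7,"ty":-1,"tz":-3.2,"turn":0,"fingers":-1}]'>/dev/null
python3 to.py s 0 .22 .11 90
```

```text
t 8.58 pos [0.6352 0.0515 0.151 ] stand [0.001  0.0233] yaw 96.7 tilt 0.1 F [-0.1  0.4 -1.2] w 0.151
need tx,ty,tz [ 7.87 -0.04  1.64] turn -0.01
```

```bash

python3 -m crank '[{"tx":7,"ty":0,"tz":0,"turn":0,"fingers":-1},{"tx":7,"ty":0,"tz":0,"turn":0,"fingers":-1},{"tx":7,"ty":0,"tz":0,"turn":0,"fingers":-1},{"tx":7,"ty":0,"tz":0,"turn":0,"fingers":-1},{"tx":7,"ty":0,"tz":0,"turn":0,"fingers":-1},{"tx":7,"ty":0,"tz":0,"turn":0,"fingers":-1},{"tx":7,"ty":0,"tz":0,"turn":0,"fingers":-1}]'>/dev/null
python3 to.py s 0 .22 .11 90
```

```text
t 9.17 pos [0.6154 0.2246 0.1508] stand [0.0014 0.1975] yaw 96.8 tilt 0.1 F [ 0.9 -1.3 -1.7] w 0.15
need tx,ty,tz [ 0.9  -0.05  1.63] turn 0.02
```

```bash

python3 -m crank '[{"tx":0.9,"ty":0,"tz":0.8,"turn":0,"fingers":-1},{"tx":0.9,"ty":0,"tz":1.6,"turn":0,"fingers":-1},{"tx":0.9,"ty":0,"tz":1.8,"turn":0,"fingers":-1},{"tx":0.9,"ty":0,"tz":2.0,"turn":0,"fingers":-1},{"tx":0.9,"ty":0,"tz":2.2,"turn":0,"fingers":-1}]' 25
python3 -m crank '[{"tx":0,"ty":0,"tz":0.15,"turn":0,"fingers":-1},{"tx":0,"ty":0,"tz":0.3,"turn":0,"fingers":-1},{"tx":0,"ty":0,"tz":0.45,"turn":0,"fingers":-1},{"tx":0,"ty":0,"tz":0.6,"turn":0,"fingers":-1},{"tx":0,"ty":0,"tz":0.75,"turn":0,"fingers":-1},{"tx":0,"ty":0,"tz":0.75,"turn":0,"fingers":-1}]' 25
python3 to.py s 0 .22 .076 90
python3 - <<'E'
from h import *
from cell import arm
im,d=arm.camera("top");p=arm.camera_params("top");W=cloud(d,p)
cv2.imwrite("pics/t6.png",cv2.resize(im[120:280,40:280,::-1],None,fx=3,fy=3));np.savez("pics/t6.npz",im=im,d=d)
g=np.radians(6.7);M=np.array([[np.cos(g),-np.sin(g)],[np.sin(g),np.cos(g)]]);q=(W[...,:2]-[.637,.0282])@M
for a in np.arange(.27,.37,.01):
    k=(d>0)&(W[...,2]>.012)&(W[...,2]<.16)&(abs(q[...,0])<.02)&(abs(q[...,1]-a)<.005)
    if k.any(): print(a.round(3),k.sum(),np.median(W[...,2][k]).round(4))
E
```

```text
time_s: 9.58
eef_pos: [0.6142, 0.2444, 0.0969]
tcp_rot: [0.666, 0.746, -0.0, 0.0]
contact_force: [-2.2, 0.6, 2.8]
width: 0.146
finger_force: 58.9
time_s: 10.08
eef_pos: [0.6131, 0.2456, 0.0771]
tcp_rot: [0.665, 0.747, -0.001, -0.0]
contact_force: [-0.7, 0.5, -0.7]
width: 0.147
finger_force: 29.8
t 10.08 pos [0.6131 0.2456 0.0771] stand [0.0017 0.2187] yaw 96.7 tilt 0.1 F [-0.7  0.5 -0.7] w 0.147
need tx,ty,tz [ 0.05 -0.07  0.04] turn -0.01
0.29 10 0.0391
0.3 20 0.0337
0.31 31 0.0297
0.32 25 0.0239
0.33 11 0.0205
```

View pics/t6.png

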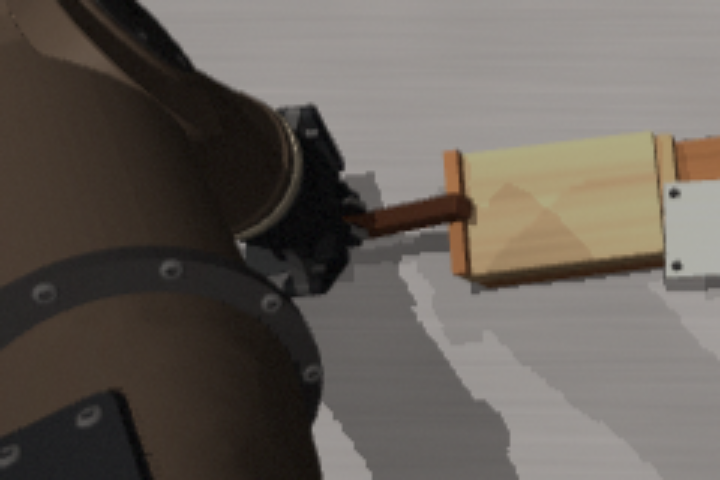

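The picture shows the handle sloping down over the fence at (455,205). Depth puts the blade at a slope of 0.465, about 25° tip-down. I firm up the grip and go round to the -y side.

```bash

python3 -m crank '[{"tx":0,"ty":0,"tz":0,"turn":0,"fingers":-1},{"tx":0,"ty":0,"tz":-1.5,"turn":0,"fingers":-1},{"tx":0,"ty":0,"tz":-3,"turn":0,"fingers":-1},{"tx":0,"ty":0,"tz":-4.5,"turn":0,"fingers":-1},{"tx":-9,"ty":-2.8,"tz":-4.5,"turn":0,"fingers":-1},{"tx":-9,"ty":-2.8,"tz":-4.5,"turn":0,"fingers":-1},{"tx":-9,"ty":-2.8,"tz":-4.5,"turn":0,"fingers":-1},{"tx":-9,"ty":-2.8,"tz":-4.5,"turn":0,"fingers":-1}]' 100 >/dev/null
python3 -m crank '[{"tx":-10,"ty":0,"tz":0,"turn":0,"fingers":-1},{"tx":-10,"ty":0,"tz":0,"turn":0,"fingers":-1},{"tx":-10,"ty":0,"tz":0,"turn":0,"fingers":-1},{"tx":-10,"ty":0,"tz":0,"turn":0,"fingers":-1},{"tx":-10,"ty":0,"tz":0,"turn":0,"fingers":-1},{"tx":-10,"ty":0,"tz":0,"turn":0,"fingers":-1},{"tx":-10,"ty":0,"tz":0,"turn":0,"fingers":-1},{"tx":-10,"ty":0,"tz":0,"turn":0,"fingers":-1}]'
python3 to.py s -.068 -.23 .106 90
```

```text
time_s: 11.47
eef_pos: [0.6113, -0.1702, 0.1902]
tcp_rot: [0.667, 0.745, -0.001, 0.0]
contact_force: [0.3, 0.9, 0.2]
width: 0.001
finger_force: 0.0
t 11.47 pos [ 0.6113 -0.1702  0.1902] stand [-0.0486 -0.194 ] yaw 96.3 tilt 0.1 F [0.3 0.9 0.2] w 0.001
need tx,ty,tz [-1.44 -0.76  3.37] turn -0.08
```

The gripper is empty, so the spatula slipped out. I need to look for it.

```bash
python3 - <<'E'
from cell import arm;import cv2,numpy as np
a,d=arm.camera("side");b,e=arm.camera("top");np.savez("pics/t7.npz",im=b,d=e);np.savez("pics/s7.npz",im=a,d=d)
cv2.imwrite("pics/b7.png",np.vstack([a[0:260,60:640],b[40:340,60:640]])[:,:,::-1])
E
```

```text
(no output)
```

View pics/b7.png

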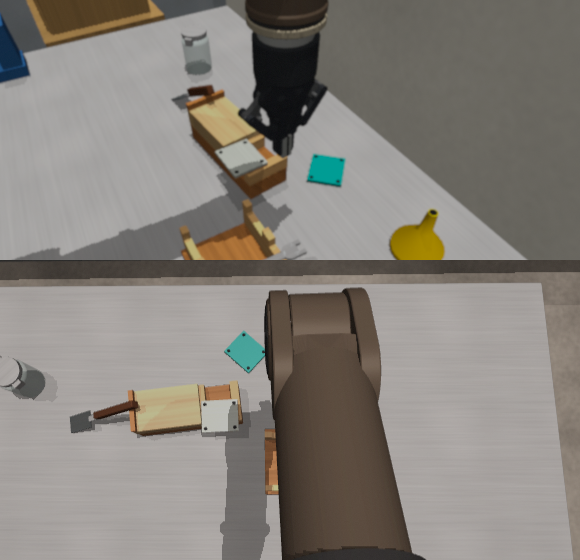

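The spatula leans on the fence, with the handle on top at (115,410) in the lower picture and the blade on the bench at (80,422). I'll measure its line.

```bash
python3 - <<'E'
from h import *
from cell import arm
z=np.load("pics/t7.npz");im,d=z["im"],z["d"];W=cloud(d,arm.camera_params("top"))
H,S,V=cv2.split(cv2.cvtColor(im,cv2.COLOR_RGB2HSV));v,u=np.indices(d.shape)
b=(d>0)&(u>120)&(u<202)&(v>175)&(v<215)
g=np.radians(6.7);M=np.array([[np.cos(g),-np.sin(g)],[np.sin(g),np.cos(g)]]);q=(W[...,:2]-[.637,.0282])@M
for n,m in(("handle",b&(V<105)&(S>110)&(W[...,2]>.02)),("blade",b&(V<110)&(S<45)&(W[...,2]>.006)),("neck",b&(V>=145)&(S<40)&(W[...,2]>.02)&(u<160))):
    P=np.c_[q[m],W[m][:,2]];print(n,len(P))
    if len(P)<5: continue
    c=P.mean(0);w=np.linalg.svd(P-c)[2][0];w*=np.sign(w[1]);t=(P-c)@w
    print(c.round(4),w.round(3),"pitch",np.degrees(np.arcsin(-w[2])).round(1),"ends",(c+w*t.min()).round(4),(c+w*t.max()).round(4),t.ptp().round(4) if hasattr(t,'ptp') else (t.max()-t.min()).round(4))
E
```

```text
handle 391
[0.0013 0.1702 0.0962] [ 0.015  0.92  -0.392] pitch 23.1 ends [0.0006 0.1266 0.1148] [0.0023 0.2356 0.0683] 0.1185
blade 313
[0.0027 0.2795 0.0235] [ 0.018  0.872 -0.489] pitch 29.3 ends [-0.      0.1498  0.0961] [0.0034 0.3121 0.0052] 0.1861
neck 18
[0.0042 0.2522 0.0414] [-0.124  0.784 -0.609] pitch 37.5 ends [0.0051 0.2467 0.0457] [0.0031 0.2592 0.036 ] 0.016
```

```bash

python3 -m crank '[{"tx":10,"ty":2,"tz":0,"turn":0,"fingers":0},{"tx":10,"ty":2,"tz":0,"turn":0,"fingers":0},{"tx":10,"ty":2,"tz":0,"turn":0,"fingers":0},{"tx":10,"ty":2,"tz":0,"turn":0,"fingers":0},{"tx":10,"ty":2,"tz":0,"turn":0,"fingers":0},{"tx":10,"ty":2,"tz":0,"turn":0,"fingers":0},{"tx":10,"ty":2,"tz":0,"turn":0,"fingers":0},{"tx":10,"ty":2,"tz":0,"turn":0,"fingers":0}]' 60 >/dev/null
python3 to.py s .002 .195 .14 89.3

```

```text
t 12.23 pos [0.6312 0.0956 0.1912] stand [0.0021 0.0676] yaw 97.2 tilt 0.2 F [-0.5 -0.4  0.3] w 0.502
need tx,ty,tz [5.09 0.04 2.06] turn 0.25
```

```bash

python3 -m crank '[{"tx":5.5,"ty":0,"tz":0,"turn":0,"fingers":0},{"tx":5.5,"ty":0,"tz":0,"turn":0,"fingers":0},{"tx":5.5,"ty":0,"tz":0,"turn":0,"fingers":0},{"tx":5.5,"ty":0,"tz":0,"turn":0,"fingers":0},{"tx":5.5,"ty":0,"tz":0.5,"turn":0,"fingers":0},{"tx":5.5,"ty":0,"tz":0.5,"turn":0,"fingers":0}]' 60 >/dev/null
python3 to.py s .002 .195 .070 89.3

```

```text
t 12.73 pos [0.6149 0.2252 0.1761] stand [0.0011 0.1982] yaw 96.8 tilt 0.2 F [ 0.1 -1.  -1.9] w 0.5
need tx,ty,tz [-0.13  0.05  4.25] turn 0.17
```

```bash

python3 -m crank '[{"tx":-0.2,"ty":0,"tz":1.5,"turn":0.15,"fingers":0},{"tx":-0.2,"ty":0,"tz":3,"turn":0.15,"fingers":0},{"tx":-0.2,"ty":0,"tz":4.2,"turn":0.15,"fingers":0},{"tx":-0.2,"ty":0,"tz":4.2,"turn":0.15,"fingers":0},{"tx":-0.2,"ty":0,"tz":4.2,"turn":0.15,"fingers":-1},{"tx":-0.2,"ty":0,"tz":4.2,"turn":0.15,"fingers":-1},{"tx":-0.2,"ty":0,"tz":4.2,"turn":0.15,"fingers":-1},{"tx":-0.2,"ty":0,"tz":4.2,"turn":0.15,"fingers":-1}]' 80
python3 to.py s .002 .195 .070 89.3
python3 -m crank '[{"tx":0,"ty":0,"tz":-0.2,"turn":0,"fingers":-1},{"tx":0,"ty":0,"tz":-0.6,"turn":0,"fingers":-1},{"tx":0,"ty":0,"tz":-1,"turn":0,"fingers":-1},{"tx":0,"ty":0,"tz":-1.4,"turn":0,"fingers":-1},{"tx":0,"ty":0,"tz":-1.8,"turn":0,"fingers":-1},{"tx":0,"ty":0,"tz":-2.2,"turn":0,"fingers":-1},{"tx":0,"ty":0,"tz":-2.2,"turn":0,"fingers":-1}]' 80

```

```text
time_s: 13.4
eef_pos: [0.6184, 0.2201, 0.0754]
tcp_rot: [0.67, 0.743, 0.002, 0.001]
contact_force: [0.6, -0.1, 0.0]
width: 0.157
finger_force: 79.0
t 13.4 pos [0.6184 0.2201 0.0754] stand [0.0039 0.1927] yaw 95.9 tilt 0.2 F [ 0.6 -0.1  0. ] w 0.157
need tx,ty,tz [ 0.09 -0.08  0.22] turn -0.02
time_s: 13.98
eef_pos: [0.6183, 0.2205, 0.131]
tcp_rot: [0.67, 0.743, 0.002, 0.001]
contact_force: [0.2, 0.6, -0.4]
width: 0.155
finger_force: 79.0
```

```bash
cat > sp.py <<'E'
from h import *
from cell import arm
from scipy.spatial.transform import Rotation as Ro
im,d=arm.camera("top");s=arm.observe();W=cloud(d,arm.camera_params("top"))
R=Ro.from_quat(s["tcp_rot"]).as_matrix();L=(W-np.array(s["eef_pos"]))@R  # tool frame
S,V=cv2.split(cv2.cvtColor(im,cv2.COLOR_RGB2HSV))[1:]
m=(d>0)&(S<50)&(V<115)&(abs(L[...,1])<.03)&(L[...,0]>.06)&(L[...,0]<.16)&(L[...,2]>.0)&(L[...,2]<.1)&(W[...,2]>.012)
P=L[m];print(len(P),"z",round(s["eef_pos"][2],4),"w",round(s["width"],3))
if len(P)>30:
    a,b=np.polyfit(P[:,0],P[:,2],1);print("pitch",np.degrees(np.arctan(a)).round(1),"tool z at x=.1:",(a*.1+b).round(4),"x range",np.percentile(P[:,0],[1,99]).round(4),"y",np.percentile(P[:,1],[2,98]).round(4))
E
python3 sp.py
python3 -m crank '[{"tx":0,"ty":0,"tz":-0.6,"turn":0,"fingers":-1},{"tx":0,"ty":0,"tz":-1.4,"turn":0,"fingers":-1},{"tx":0,"ty":0,"tz":-2.2,"turn":0,"fingers":-1},{"tx":-1,"ty":-0.3,"tz":-2.4,"turn":0,"fingers":-1},{"tx":-2,"ty":-0.6,"tz":-2.4,"turn":0,"fingers":-1},{"tx":-3,"ty":-1,"tz":-2.4,"turn":0,"fingers":-1},{"tx":-4,"ty":-1.3,"tz":-2.4,"turn":0,"fingers":-1},{"tx":-5,"ty":-1.6,"tz":-2.4,"turn":0,"fingers":-1}]' 80
python3 sp.py;python3 to.py s -.068 -.25 .106 90
```

```text
171 z 0.1297 w 0.151
pitch 28.8 tool z at x=.1: 0.0582 x range [0.0746 0.1233] y [-0.0202  0.0125]
time_s: 14.7
eef_pos: [0.5893, 0.0899, 0.1875]
tcp_rot: [0.67, 0.743, -0.0, -0.0]
contact_force: [1.7, 0.2, -1.1]
width: 0.152
finger_force: 78.9
0 z 0.1871 w 0.156
t 14.75 pos [0.5891 0.0828 0.1871] stand [-0.0412  0.0598] yaw 95.6 tilt 0.3 F [-1.  -6.  -2.4] w 0.156
need tx,ty,tz [-12.4   -0.82   3.31] turn -0.22
```

```bash

python3 -m crank '[{"tx":-1,"ty":-0.1,"tz":0,"turn":-0.2,"fingers":-1},{"tx":-2.2,"ty":-0.2,"tz":0,"turn":-0.2,"fingers":-1},{"tx":-3.4,"ty":-0.3,"tz":0,"turn":-0.2,"fingers":-1},{"tx":-4.6,"ty":-0.4,"tz":0,"turn":-0.2,"fingers":-1},{"tx":-5.8,"ty":-0.5,"tz":0,"turn":-0.2,"fingers":-1},{"tx":-7,"ty":-0.6,"tz":0,"turn":-0.2,"fingers":-1},{"tx":-8,"ty":-0.7,"tz":0,"turn":-0.2,"fingers":-1},{"tx":-9,"ty":-0.7,"tz":0,"turn":-0.2,"fingers":-1}]' 80 >/dev/null
python3 -m crank '[{"tx":-1,"ty":0,"tz":0,"turn":0,"fingers":-1},{"tx":-2,"ty":0,"tz":0,"turn":0,"fingers":-1},{"tx":-3,"ty":0,"tz":0.5,"turn":0,"fingers":-1},{"tx":-3.2,"ty":0,"tz":1.2,"turn":0,"fingers":-1},{"tx":-3.2,"ty":0,"tz":2,"turn":0,"fingers":-1},{"tx":-3.2,"ty":0,"tz":2,"turn":0,"fingers":-1},{"tx":-3.2,"ty":0,"tz":2,"turn":0,"fingers":-1}]' 80 >/dev/null
python3 sp.py;python3 to.py s -.068 -.25 .12 90
```

```text
539 z 0.1382 w 0.152
pitch 29.6 tool z at x=.1: 0.0611 x range [0.0618 0.1243] y [-0.0208  0.0173]
t 16.05 pos [ 0.6057 -0.213   0.1382] stand [-0.0592 -0.2359] yaw 97.0 tilt 0.0 F [0.4 0.5 0.3] w 0.152
need tx,ty,tz [-0.56 -0.35  0.73] turn 0.05
```

The spatula is still held, at 29.6° tip-down. I position it and slide the blade under the overhang.

```bash

python3 -m crank '[{"tx":0,"ty":-0.35,"tz":0.4,"turn":0,"fingers":-1},{"tx":0,"ty":-0.35,"tz":0.8,"turn":0,"fingers":-1},{"tx":0,"ty":-0.35,"tz":0.8,"turn":0,"fingers":-1},{"tx":0,"ty":-0.35,"tz":0.8,"turn":0,"fingers":-1}]' 100 >/dev/null
python3 sp.py;python3 to.py s -.068 -.176 .118 90
```

```text
559 z 0.1187 w 0.143
pitch 25.3 tool z at x=.1: 0.0484 x range [0.0621 0.1316] y [-0.0179  0.0202]
t 16.43 pos [ 0.5973 -0.2134  0.1187] stand [-0.0677 -0.2353] yaw 97.0 tilt 0.1 F [-0.6  4.1  2.1] w 0.143
need tx,ty,tz [ 2.37 -0.    0.03] turn 0.06
```

While lowering, the blade brushed a rack divider and the pitch went back to 25°. That is still fine. I recompute and slide in.

```bash

python3 -m crank '[{"tx":0.4,"ty":0,"tz":0,"turn":0,"fingers":-1},{"tx":0.8,"ty":0,"tz":0.05,"turn":0,"fingers":-1},{"tx":0.9,"ty":0,"tz":0.27,"turn":0,"fingers":-1},{"tx":1.2,"ty":0,"tz":0.27,"turn":0,"fingers":-1},{"tx":1.6,"ty":0,"tz":0.27,"turn":0,"fingers":-1},{"tx":2,"ty":0,"tz":0.27,"turn":0,"fingers":-1},{"tx":2,"ty":0,"tz":0.27,"turn":0,"fingers":-1}]' 100 
python3 sp.py;python3 to.py s -.068 -.186 .113 90;  python3 - <<'E'
from h import *
from cell import arm
im,d=arm.camera("side")
cv2.imwrite("pics/s8.png",cv2.resize(im[90:220,230:420,::-1],None,fx=4,fy=4,interpolation=cv2.INTER_CUBIC))
E
```

```text
time_s: 17.02
eef_pos: [0.5907, -0.1617, 0.1114]
tcp_rot: [0.662, 0.75, 0.0, -0.001]
contact_force: [-0.4, 1.2, -0.5]
width: 0.147
finger_force: 101.1
476 z 0.1114 w 0.149
pitch 24.1 tool z at x=.1: 0.0518 x range [0.0621 0.129 ] y [-0.0176  0.0205]
t 17.07 pos [ 0.5909 -0.1633  0.1114] stand [-0.0681 -0.1848] yaw 97.1 tilt 0.0 F [ 0.3  0.2 -1.3] w 0.149
need tx,ty,tz [-0.05  0.01 -0.06] turn 0.07
```

View pics/s8.png

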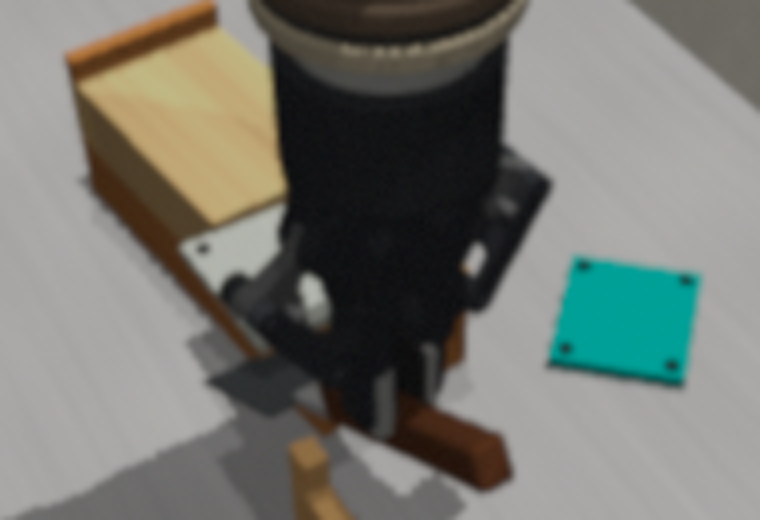

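The blade at (260,385) is under the overhanging side of the plate. I lift.

```bash

python3 -m crank '[{"tx":0,"ty":0,"tz":-0.3,"turn":0,"fingers":-1},{"tx":0,"ty":0,"tz":-0.6,"turn":0,"fingers":-1},{"tx":0,"ty":0,"tz":-0.9,"turn":0,"fingers":-1},{"tx":0,"ty":0,"tz":-1.1,"turn":0,"fingers":-1},{"tx":0,"ty":0,"tz":-1.3,"turn":0,"fingers":-1},{"tx":0,"ty":0,"tz":-1.5,"turn":0,"fingers":-1},{"tx":0,"ty":0,"tz":-1.7,"turn":0,"fingers":-1},{"tx":0,"ty":0,"tz":-1.9,"turn":0,"fingers":-1}]' 100 
python3 to.py s -.068 -.186 .113 90;  cat > pl.py <<'E'
from h import *
from cell import arm
im,d=arm.camera("top");W=cloud(d,arm.camera_params("top"));S,V=cv2.split(cv2.cvtColor(im,cv2.COLOR_RGB2HSV))[1:]
g=np.radians(6.7);M=np.array([[np.cos(g),-np.sin(g)],[np.sin(g),np.cos(g)]]);q=(W[...,:2]-[.637,.0282])@M
cv2.imwrite("pics/pl.png",im[:,:,::-1])
m=(d>0)&(S<40)&(V>85)&(abs(q[...,0]+.03)<.045)&(q[...,1]>-.09)&(q[...,1]<.02)&(W[...,2]>.06)&(W[...,2]<.16)
P=np.c_[q[m],W[m][:,2]];print(len(P))
for a in np.arange(-.09,.02,.01):
    k=abs(P[:,1]-a)<.005
    if k.sum()>3: print(a.round(3),k.sum(),np.median(P[k,2]).round(4),P[k,0].min().round(3),P[k,0].max().round(3))
E
python3 pl.py
```

```text
time_s: 17.78
eef_pos: [0.5908, -0.1652, 0.1593]
tcp_rot: [0.663, 0.748, -0.0, -0.0]
contact_force: [-0.2, 0.5, -1.1]
width: 0.147
finger_force: 101.1
t 17.78 pos [ 0.5908 -0.1652  0.1593] stand [-0.0684 -0.1867] yaw 96.9 tilt 0.0 F [-0.2  0.5 -1.1] w 0.147
need tx,ty,tz [0.03 0.02 1.85] turn 0.04
1021
-0.08 8 0.1037 -0.02 0.002
-0.07 126 0.1032 -0.065 0.004
-0.06 143 0.099 -0.065 0.004
-0.05 143 0.0943 -0.065 0.005
-0.04 143 0.0901 -0.064 0.005
-0.03 142 0.085 -0.064 0.006
-0.02 142 0.0811 -0.063 0.006
-0.01 122 0.0768 -0.063 0.006
-0.0 52 0.0729 -0.063 0.006
```

The plate is tilted 23° evenly. I dwell briefly, then carry on along the arc.

```bash

python3 -m crank '[{"tx":0,"ty":0,"tz":-0.1,"turn":0,"fingers":-1},{"tx":0,"ty":0,"tz":-0.1,"turn":0,"fingers":-1},{"tx":0.2,"ty":0,"tz":-0.25,"turn":0,"fingers":-1},{"tx":0.4,"ty":0,"tz":-0.45,"turn":0,"fingers":-1},{"tx":0.6,"ty":0,"tz":-0.65,"turn":0,"fingers":-1},{"tx":0.8,"ty":0,"tz":-0.85,"turn":0,"fingers":-1},{"tx":1,"ty":0,"tz":-1,"turn":0,"fingers":-1},{"tx":1,"ty":0,"tz":-1,"turn":0,"fingers":-1}]' 100 
python3 pl.py; python3 sp.py
```

```text
time_s: 18.5
eef_pos: [0.5885, -0.1384, 0.1852]
tcp_rot: [0.662, 0.749, 0.001, 0.001]
contact_force: [0.3, 0.5, -0.7]
width: 0.151
finger_force: 101.1
443
-0.04 70 0.1397 -0.063 0.006
-0.03 118 0.1288 -0.063 0.005
-0.02 116 0.1087 -0.063 0.005
-0.01 111 0.0876 -0.063 0.005
-0.0 28 0.0734 -0.063 0.006
659 z 0.1841 w 0.145
pitch 27.5 tool z at x=.1: 0.0538 x range [0.0656 0.1512] y [-0.0172  0.0272]
```

```bash

python3 -m crank '[{"tx":0.25,"ty":0,"tz":-0.1,"turn":0,"fingers":-1},{"tx":0.5,"ty":0,"tz":-0.15,"turn":0,"fingers":-1},{"tx":0.7,"ty":0,"tz":-0.2,"turn":0,"fingers":-1},{"tx":0.9,"ty":0,"tz":-0.2,"turn":0,"fingers":-1},{"tx":1.1,"ty":0,"tz":-0.2,"turn":0,"fingers":-1},{"tx":1.3,"ty":0,"tz":-0.2,"turn":0,"fingers":-1},{"tx":1.5,"ty":0,"tz":-0.2,"turn":0,"fingers":-1},{"tx":1.7,"ty":0,"tz":-0.2,"turn":0,"fingers":-1}]' 100 
python3 -m crank '[{"tx":0,"ty":0,"tz":0,"turn":0,"fingers":-1},{"tx":0,"ty":0,"tz":0,"turn":0,"fingers":-1},{"tx":0,"ty":0,"tz":0,"turn":0,"fingers":-1}]' >/dev/null
sed -i 's/<.02)&(W/<.12)\&(W/; s/-.09,.02,.01/-.09,.12,.015/;s/(S<40)&(V>85)/(V>60)/' pl.py; python3 pl.py;python3 to.py s -.068 -.25 .2 90
```

```text
time_s: 19.27
eef_pos: [0.5826, -0.0976, 0.1887]
tcp_rot: [0.663, 0.749, -0.0, -0.0]
contact_force: [0.6, 0.2, -1.1]
width: 0.144
finger_force: 101.1
1690
0.0 102 0.0872 -0.048 0.015
0.015 150 0.0868 -0.064 0.014
0.03 165 0.0872 -0.064 0.014
0.045 160 0.0865 -0.065 0.015
0.06 129 0.0791 -0.044 0.015
0.075 131 0.0791 -0.044 0.015
0.09 134 0.0793 -0.044 0.014
0.105 130 0.0793 -0.044 0.014
t 19.57 pos [ 0.5828 -0.0986  0.1888] stand [-0.0687 -0.1196] yaw 96.9 tilt 0.0 F [ 0.2 -0.  -1.5] w 0.148
need tx,ty,tz [-5.22  0.01 -0.45] turn 0.04
```

View pics/pl.png

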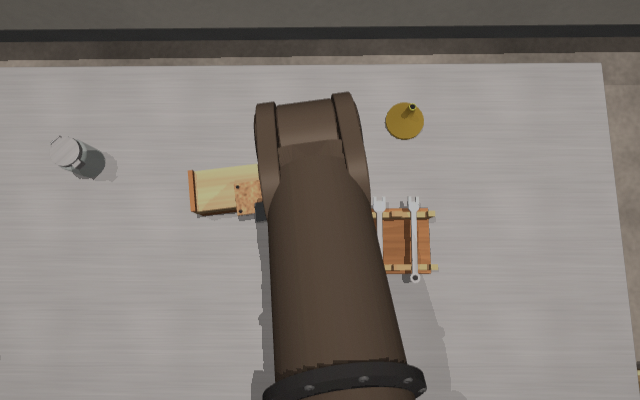

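The plate has flipped and lies cork-up at (248,196), with its top at z = 0.087. I back off and measure it.

```bash

python3 -m crank '[{"tx":-0.5,"ty":0,"tz":-0.4,"turn":0,"fingers":-1},{"tx":-1.5,"ty":0,"tz":-0.6,"turn":0,"fingers":-1},{"tx":-2.5,"ty":-0.5,"tz":-0.6,"turn":1,"fingers":-1},{"tx":-3.5,"ty":-1,"tz":-0.6,"turn":2,"fingers":-1},{"tx":-4.5,"ty":-2,"tz":-0.6,"turn":3.4,"fingers":-1},{"tx":-5.5,"ty":-3,"tz":-0.6,"turn":4.8,"fingers":-1},{"tx":-5.5,"ty":-4,"tz":-0.6,"turn":6.2,"fingers":-1},{"tx":-5.5,"ty":-4,"tz":-0.6,"turn":7.6,"fingers":-1}]' 100 >/dev/null
python3 to.py .5275 -.164 .16 0.4
python3 - <<'E'
from h import *
from cell import arm
im,d=arm.camera("top");p=arm.camera_params("top");W=cloud(d,p);np.savez("pics/t9.npz",im=im,d=d)
g=np.radians(6.7);M=np.array([[np.cos(g),-np.sin(g)],[np.sin(g),np.cos(g)]]);q=(W[...,:2]-[.637,.0282])@M
m=(d>0)&(W[...,2]>.084)&(W[...,2]<.0915)&(abs(q[...,0]+.03)<.06)&(q[...,1]>-.05)&(q[...,1]<.12)
print(m.sum());c,s,a,n=prect(p,m,.087);print(c,s,a,n,"stand",((c/1000-[.637,.0282])@M).round(4))
E
```

```text
t 20.23 pos [ 0.4948 -0.2509  0.2034] stand [-0.1738 -0.2606] yaw 58.2 tilt 0.2 F [-0.9  0.8 -2. ] w 0.144
need tx,ty,tz [ 3.65 -0.72  1.73] turn 11.55
1155
[607.2  37.8] [70.4 79.8] 8.5 1115 stand [-0.0285  0.013 ]
```

The plate centre is at stand (-28.5, +13.0) mm, flat and within limits. Now I return the spatula.

```bash

python3 -m crank '[{"tx":0.5,"ty":-0.1,"tz":0,"turn":1.4,"fingers":-1},{"tx":1,"ty":-0.2,"tz":0,"turn":2.8,"fingers":-1},{"tx":1.5,"ty":-0.3,"tz":0,"turn":4.2,"fingers":-1},{"tx":2,"ty":-0.4,"tz":0,"turn":5.6,"fingers":-1},{"tx":2.5,"ty":-0.5,"tz":0,"turn":7,"fingers":-1},{"tx":3,"ty":-0.6,"tz":0,"turn":8.4,"fingers":-1},{"tx":3.4,"ty":-0.7,"tz":0,"turn":9.8,"fingers":-1},{"tx":3.6,"ty":-0.7,"tz":0,"turn":11.1,"fingers":-1}]' 100 >/dev/null
python3 to.py .52 -.162 .13 0.4
```

```text
t 20.95 pos [ 0.5326 -0.1583  0.2038] stand [-0.1255 -0.173 ] yaw 3.4 tilt 0.1 F [-0.3 -0.4 -1. ] w 0.148
need tx,ty,tz [-0.51  0.12  2.95] turn 0.6
```

```bash

python3 -m crank '[{"tx":-0.5,"ty":0.1,"tz":0.8,"turn":0.5,"fingers":-1},{"tx":-0.5,"ty":0.1,"tz":1.6,"turn":0.5,"fingers":-1},{"tx":-0.5,"ty":0.1,"tz":2.4,"turn":0.5,"fingers":-1},{"tx":-0.5,"ty":0.1,"tz":2.9,"turn":0.5,"fingers":-1},{"tx":-0.5,"ty":0.1,"tz":2.9,"turn":0.5,"fingers":-1},{"tx":-0.5,"ty":0.1,"tz":2.9,"turn":0.5,"fingers":-1}]' 60 >/dev/null
python3 to.py .52 -.162 .06 0.4;python3 sp.py
```

```text
t 21.45 pos [ 0.5194 -0.1634  0.1311] stand [-0.1392 -0.1766] yaw 1.1 tilt 0.1 F [-1.1  0.4 -0.7] w 0.145
need tx,ty,tz [ 0.03 -0.06  2.84] turn 0.13
0 z 0.1318 w 0.144
```

```bash

python3 -m crank '[{"tx":0,"ty":0,"tz":0.6,"turn":0.1,"fingers":-1},{"tx":0,"ty":0,"tz":1.2,"turn":0.1,"fingers":-1},{"tx":0,"ty":0,"tz":1.6,"turn":0.1,"fingers":-1},{"tx":0,"ty":0,"tz":1.8,"turn":0.1,"fingers":-1},{"tx":0,"ty":0,"tz":2.0,"turn":0.1,"fingers":-1}]' 25
python3 -m crank '[{"tx":0,"ty":0,"tz":0.15,"turn":0,"fingers":-1},{"tx":0,"ty":0,"tz":0.3,"turn":0,"fingers":-1},{"tx":0,"ty":0,"tz":0.45,"turn":0,"fingers":-1},{"tx":0,"ty":0,"tz":0.6,"turn":0,"fingers":-1},{"tx":0,"ty":0,"tz":0.75,"turn":0,"fingers":-1},{"tx":0,"ty":0,"tz":0.8,"turn":0,"fingers":-1},{"tx":0,"ty":0,"tz":0.8,"turn":0,"fingers":-1}]' 25
python3 to.py .52 -.162 .06 0.4; python3 - <<'E'
from h import *
from cell import arm
im,d=arm.camera("side");cv2.imwrite("pics/s9.png",cv2.resize(im[120:320,200:440,::-1],None,fx=3,fy=3))
E
```

```text
time_s: 21.92
eef_pos: [0.5201, -0.164, 0.0819]
tcp_rot: [1.0, 0.004, 0.001, 0.0]
contact_force: [-0.0, -0.4, 7.7]
width: 0.147
finger_force: 101.9
time_s: 22.5
eef_pos: [0.5222, -0.1645, 0.0634]
tcp_rot: [1.0, 0.004, 0.003, 0.001]
contact_force: [0.9, -1.4, 9.7]
width: 0.146
finger_force: 109.0
t 22.5 pos [ 0.5222 -0.1645  0.0634] stand [-0.1365 -0.178 ] yaw 0.4 tilt 0.4 F [ 0.9 -1.4  9.7] w 0.146
need tx,ty,tz [-0.09 -0.1   0.13] turn 0.01
```

View pics/s9.png

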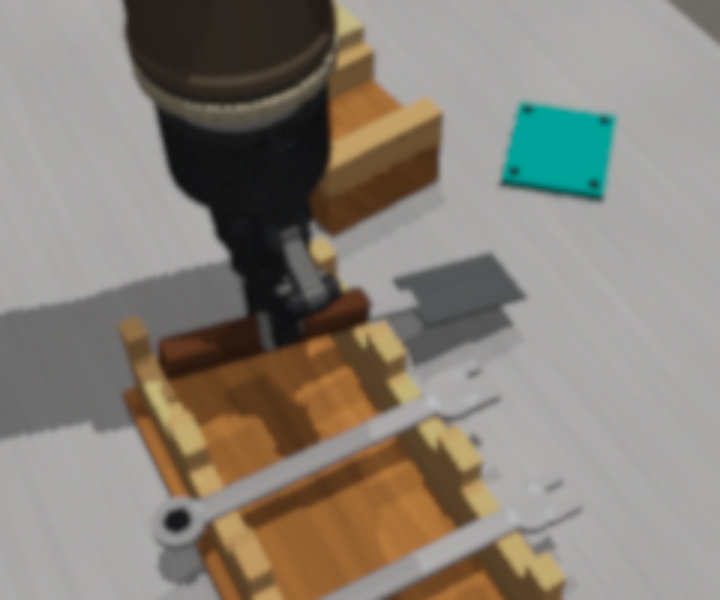

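The spatula is nearly level again, but the handle's rear end at (165,355) looks short of the rear rail. I'll measure it before releasing.

```bash
cat > sd.py <<'E'
from h import *
from cell import arm
im,d=arm.camera("side");W=cloud(d,arm.camera_params("side"));H,S,V=cv2.split(cv2.cvtColor(im,cv2.COLOR_RGB2HSV))
b=(d>0)&(abs(W[...,1]+.163)<.03)
h=b&(V<110)&(S>110)&(W[...,2]>.045)&(W[...,2]<.13)&(W[...,0]>.4)&(W[...,0]<.6)
k=b&(S<45)&(V<120)&(W[...,0]>.585)&(W[...,0]<.72)&(W[...,2]>.02)&(W[...,2]<.1)
for n,m in(("handle",h),("blade",k)):
    P=W[m]
    if len(P)<20: print(n,len(P));continue
    print(n,len(P),"x",np.percentile(P[:,0],[1,50,99]).round(4))
    for a in np.arange(.42,.72,.02):
        j=abs(P[:,0]-a)<.006
        if j.sum()>5: print("  x",a.round(2),"ztop",np.percentile(P[j,2],90).round(4),"y",np.median(P[j,1]).round(4))
print(arm.observe()["time_s"],arm.observe()["finger_force"])
E
python3 sd.py
```

```text
handle 664 x [0.4595 0.4984 0.5729]
  x 0.46 ztop 0.0953 y -0.1698
  x 0.48 ztop 0.0926 y -0.1717
  x 0.5 ztop 0.0887 y -0.1722
  x 0.54 ztop 0.078 y -0.1737
  x 0.56 ztop 0.0751 y -0.1734
blade 609 x [0.5962 0.6369 0.671 ]
  x 0.6 ztop 0.049 y -0.1733
  x 0.62 ztop 0.0458 y -0.1687
  x 0.64 ztop 0.0417 y -0.1702
  x 0.66 ztop 0.0372 y -0.1696
22.6 108.86688256417983
```

```bash

python3 -m crank '[{"tx":0,"ty":0,"tz":-0.5,"turn":0,"fingers":-1},{"tx":-0.3,"ty":-0.15,"tz":-0.8,"turn":0,"fingers":-1},{"tx":-0.6,"ty":-0.3,"tz":-0.8,"turn":0,"fingers":-1},{"tx":-0.6,"ty":-0.3,"tz":-0.5,"turn":0,"fingers":-1},{"tx":-0.6,"ty":-0.3,"tz":-0.2,"turn":0,"fingers":-1},{"tx":-0.6,"ty":-0.3,"tz":0,"turn":0,"fingers":-1},{"tx":-0.6,"ty":-0.3,"tz":0.15,"turn":0,"fingers":-1},{"tx":-0.6,"ty":-0.3,"tz":0.3,"turn":0,"fingers":-1}]' 25
python3 -m crank '[{"tx":0,"ty":0,"tz":0.1,"turn":0,"fingers":-1},{"tx":0,"ty":0,"tz":0.1,"turn":0,"fingers":-1}]' 25
python3 sd.py
```

```text
time_s: 23.27
eef_pos: [0.5039, -0.1564, 0.0529]
tcp_rot: [1.0, 0.004, -0.0, -0.0]
contact_force: [0.6, -3.6, 4.7]
width: 0.146
finger_force: 111.3
time_s: 23.43
eef_pos: [0.5039, -0.1566, 0.0512]
tcp_rot: [1.0, 0.004, -0.0, 0.0]
contact_force: [-4.9, 0.5, 16.1]
width: 0.147
finger_force: 112.1
handle 625 x [0.4487 0.4853 0.5664]
  x 0.46 ztop 0.0716 y -0.1634
  x 0.48 ztop 0.0717 y -0.1642
  x 0.52 ztop 0.0658 y -0.1656
  x 0.54 ztop 0.0714 y -0.1653
  x 0.56 ztop 0.0718 y -0.1646
blade 683 x [0.5983 0.6311 0.6658]
  x 0.6 ztop 0.0544 y -0.1634
  x 0.62 ztop 0.0547 y -0.1596
  x 0.64 ztop 0.0548 y -0.1605
  x 0.66 ztop 0.0548 y -0.1603
23.4833 112.04297661781311
```

The spatula is level and resting on both rails, with its centre near rack x = +10 mm. I release it and withdraw.

```bash

python3 -m crank '[{"tx":0,"ty":0,"tz":-0.15,"turn":0,"fingers":-0.2},{"tx":0,"ty":0,"tz":-0.15,"turn":0,"fingers":-0.2},{"tx":0,"ty":0,"tz":-0.15,"turn":0,"fingers":-0.2},{"tx":0,"ty":0,"tz":-0.15,"turn":0,"fingers":-0.2},{"tx":0,"ty":0,"tz":-1.2,"turn":0,"fingers":-0.2},{"tx":0,"ty":0,"tz":-2.4,"turn":0,"fingers":-0.2},{"tx":0,"ty":0,"tz":-4,"turn":0,"fingers":-0.2},{"tx":-2,"ty":0,"tz":-6,"turn":0,"fingers":-0.2}]' 25
python3 -m crank '[{"tx":-4,"ty":0,"tz":-1,"turn":0,"fingers":-0.2},{"tx":-4,"ty":0,"tz":-1,"turn":0,"fingers":-0.2},{"tx":-4,"ty":0,"tz":-1,"turn":0,"fingers":-0.2},{"tx":-4,"ty":0,"tz":-1,"turn":0,"fingers":-0.2},{"tx":-4,"ty":0,"tz":-1,"turn":0,"fingers":-0.2},{"tx":-4,"ty":0,"tz":-1,"turn":0,"fingers":-0.2},{"tx":-4,"ty":0,"tz":-1,"turn":0,"fingers":-0.2}]'
python3 sd.py; python3 - <<'E'
from h import *
from cell import arm
im,d=arm.camera("top");p=arm.camera_params("top");W=cloud(d,p)
g=np.radians(6.7);M=np.array([[np.cos(g),-np.sin(g)],[np.sin(g),np.cos(g)]]);q=(W[...,:2]-[.637,.0282])@M
m=(d>0)&(W[...,2]>.084)&(W[...,2]<.0915)&(abs(q[...,0]+.03)<.06)&(q[...,1]>-.05)&(q[...,1]<.12)
c,s,a,n=prect(p,m,.087);print(c,s,a,n,"stand",((c/1000-[.637,.0282])@M).round(4),W[m][:,2].mean())
E
```

```text
time_s: 24.15
eef_pos: [0.4793, -0.1561, 0.1832]
tcp_rot: [1.0, 0.005, 0.003, -0.0]
contact_force: [1.7, -2.1, 1.7]
width: 0.4
finger_force: 0.0
time_s: 24.73
eef_pos: [0.3756, -0.1573, 0.2054]
tcp_rot: [1.0, 0.004, -0.0, -0.0]
contact_force: [0.3, 0.5, -0.2]
width: 0.401
finger_force: 0.0
handle 875 x [0.4498 0.5044 0.5665]
  x 0.46 ztop 0.0719 y -0.1768
  x 0.48 ztop 0.072 y -0.1746
  x 0.5 ztop 0.072 y -0.1714
  x 0.52 ztop 0.0718 y -0.1687
  x 0.54 ztop 0.0719 y -0.1651
  x 0.56 ztop 0.0722 y -0.1621
blade 555 x [0.5954 0.6289 0.6656]
  x 0.6 ztop 0.055 y -0.1493
  x 0.62 ztop 0.0547 y -0.1506
  x 0.64 ztop 0.0545 y -0.1488
  x 0.66 ztop 0.0548 y -0.1482
24.7833 0.0
[607.5  37.7] [69.8 80.4] 8.1 1089 stand [-0.0282  0.0129] 0.08718876918136532
```

The spatula is level in its slot and the plate is flat and cork-up on the deck. I hand in.

```bash
python3 -c "
from cell import arm
print(arm.close_job())"
```

```text
the job is handed in; nothing more can be done
None
```

I handed the job in at about 25 s: my last measurements show the plate flat and cork-up on the deck, about 13 mm past the step, and the spatula level in its original rack slot; because the tool could only yaw, I flipped the plate with the spatula pitched about 25° in the grip instead of rolled, and it was dropped once and regripped along the way.

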